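# Uncover a fan and spin its impeller to check that it runs free

## Task

Take the two steel cover strips off the open fan housing and set them down, not dropped, one on the other squarely on the third strip that lies on the bench, so that the pile of three has flush edges. Then push the impeller round by hand, counter-clockwise seen from above, and let go so that it coasts freely, until it has made at least one and a half turns. Leave the other things on the bench where they are.

Things in the scene. Friction and masses are not known exactly. Their poses are not given: they have to be found in the camera images.
- fan_box: grey sheet-steel fan housing fixed to the bench: open-topped box, outside 222 (x) x 184 (y) mm, 96 tall, walls 6 mm; feet and a black terminal box stick out up to 22 mm at its x ends. Origin: centre of its underside, straight below the impeller's axis; z up.
- impeller (a joint): impeller's angle about its upright axis, rad, growing counter-clockwise seen from above, not wrapped, endless; starts between -0.5 and 0.5. At 0 the four vanes point along the housing's +x, +y, -x, -y. It turns very lightly and, pushed and let go, coasts for several seconds.
- impeller_hub (a point): on the impeller's axis, level with its vane tops (72 mm above the bench, 24 mm below the rim). Aluminium paddle impeller: hub radius 19 mm; four straight upright radial vanes, 3 mm thick, 44 mm tall, reaching out to radius 72 mm, on a back disc 44 mm below this point. Push a vane from above with shut fingertips let down between the vanes.
- strip_a_center (a point): plain flat steel strip, 50 (x) x 200 (y) x 8 (z) mm, 0.2 kg; one of three alike. Point: its centre, half-way through its thickness. At first it lies across the housing's open top, some 45 mm beside the impeller's axis, underside on the rim 96 mm above the bench. Grip it across its 50 mm width near the middle: 25 to 40 mm free beside it, vanes 24 mm beneath it.
- strip_b_center (a point): plain flat steel strip, 50 (x) x 200 (y) x 8 (z) mm, 0.2 kg; one of three alike. Point: its centre, half-way through its thickness. At first it lies across the housing's open top, some 45 mm beside the impeller's axis, underside on the rim 96 mm above the bench. Grip it across its 50 mm width near the middle: 25 to 40 mm free beside it, vanes 24 mm beneath it.
- strip_c_center (a point): plain flat steel strip, 50 (x) x 200 (y) x 8 (z) mm, 0.2 kg; one of three alike. Point: its centre, half-way through its thickness. It lies flat on the bench, loose, on the other side from the housing: the bottom of the pile.
- spray_can_short_center (a point): bystander, to be left where it is (mm): black aerosol can without cap, diameter 68, 159 tall. Point: on its middle, 79 mm above the bench.
- green_jar_center (a point): bystander, to be left where it is (mm): standing clear jar with green rods, diameter 74, 190 tall. Point: on its middle, 95 mm above the bench.
- brass_tin_center (a point): bystander, to be left where it is (mm): low round tin, diameter 66, 56 tall. Point: on its middle, 28 mm above the bench.
- tape_measure_center (a point): bystander, to be left where it is (mm): tape measure standing on edge, 35 x 78 x 65. Point: on its middle, 32 mm above the bench.
- pliers_center (a point): bystander, to be left where it is (mm): pliers lying flat, 56 x 179 x 12. Point: on its middle, 6 mm above the bench.
- screwdriver_red_center (a point): bystander, to be left where it is (mm): screwdriver lying down, 29 x 169 x 27, handle thick and shaft thin. Point: on its middle, 14 mm above the bench.
- bench_brush_center (a point): bystander, to be left where it is (mm): block brush lying on its bristles, 95 x 234 x 70. Point: on its middle, 35 mm above the bench.

How it is judged:
By the outcome, as a careful person would: the job done as asked, in the order asked, and still so for the second after the job is handed in, with the robot touching nothing.
It also fails if it takes over 64 s, if anything falls off the work surface, if the arm or the gripper's body presses on something with over 40 N, if the wrist force passes 120 N, or if a joint passes its speed limit or range.

## Robot

A 6-joint arm with a two-finger parallel gripper is mounted at the origin on a cart in front of the work surface, level with it; the furniture and walls round the work are solid. World frame = base frame: x ahead of the robot, y to its left, z up, the work surface at z = 0. Lengths are in m, angles in rad, forces in N, time in s.
With the tool pointing down it reaches from about 0.3 to 0.775 m from the base axis. Payload 14.6 kg.
Tool frame: the origin (TCP) lies at the very end of the fingers, on their centre line; the grasp point (between the pads) lies 19 mm behind it; z points along the fingers, y is the line along which they close (so a half turn about z gives the same grasp; the last joint's range is limited). The gripper opens to 94 mm and grips with 3 to 60 N. Pads are 16 mm wide; open, the fingers measure 119 mm over their backs; the gripper's body (75 mm by 177 mm) begins 78 mm behind the grasp point.
Start: joints at [1.277, 0.3, 1.521, -0, 1.321, -0.067], TCP at [0.124, 0.536, 0.205] pointing down, gripper open.
Joint ranges: [-3.03, 3.03], [-0.79, 2.21], [0.23, 2.52], [-1.04, 4.18], [0, 3.07], [-2.55, 2.55]. Speed limits (rad/s): [2.22, 2.22, 2.57, 3.14, 3.14, 3.14].

## Interface

Orientations are given as [roll, pitch, yaw] about the fixed x, y, z axes, in that order (R = Rz(yaw) Ry(pitch) Rx(roll)).
In Python, from station import ctrl gives the robot as it stands.
- The arm moves only by the tool move_arm, never from a script. Its argument "increments" is a list of rows, each a list of 7 numbers: the opening, from 0 (shut) to 1 (fully open), then the shift along the tool's x, y, z in units of 50 mm (1.0 is 50 mm), then the turn, a rotation vector about the tool's x, y, z in rad. In form: [[claw, tx, ty, tz, rx, ry, rz], ...]. A call has 1 to 20 rows; each row shifts and turns the commanded pose from where the row before left it, along the tool's axes as they then stand; what a row does not reach is not made up. A row lasts 1/10 s, in which the tool goes at most 50 mm and 8.59 degrees, less where a joint would pass 70% of its speed; a pose out of reach is approached as far as the arm can. A call is refused whole if a number of a shift passes 1 or a number of a turn 0.15, either way. A call with a gripper value outside its range is refused whole. The fingers move at their own pace and stop on an object; "force" is the grip in N (left out, the last holds). Time passes only in rows, so rows that do not move let the fingers close. It gives the time, the measured TCP pose, the force, the opening and the grip force at its end, in the units of the state.
- ctrl.get_obs(): the state, without advancing time (a new reading comes with each control period).
- ctrl.camera(name): name is "side" or "top"; returns a dict with "color" (480x640x3 uint8, blue, green, red), "K" (3x3 intrinsics, pixels), "distortion" ([k1, k2, p1, p2, k3] as OpenCV has them; the pictures are not rectified), "pose" (4x4, takes a point from camera to world coordinates). Camera axes: x right, y down, z forward; pixel columns grow to the right and rows downward; lengths in m; the calibration is good to about 2 mm. A picture is of the moment at which its call begins. There is no depth.
- ctrl.hand_in(): hands the job in; it is judged then, once.
Trained networks look in a picture, given as the dict that the camera call returned (one of the last four; its "shot" number tells which), for a name from the list of things; names that differ only in an ending like _2 or _b are one class to them, and where a whole thing is asked for, a point or a joint stands for the part that bears it (a point fixed in the world has none). Each returns a list of dicts, best first, with "conf" (0 to 1); they miss things now and then, are a little off and sometimes report something else, mostly with a low value. They report only what shows in the picture. A call takes as long as a camera call.
- ctrl.cut_out(name, picture): "mask" (480x640 bool, what is visible of it) and "centre" ([row, column] in pixels, amid what is visible of it).
The state is a dict: "time_s": time; "qpos": joint angles; "joint_vel": joint speeds; "tau": joint torques, N m; "ee_pos": TCP position; "eef_rot": TCP orientation; "force": force on the tool from outside, world axes, zero at the start; "moment": the same for the moment, N m; "grip_width": finger opening in m; "grip_force": force on a finger pad.
Only numpy, scipy, OpenCV 4.12 (cv2) and the standard library are available. Lean on these libraries where they do the work, as an engineer would, in place of code of your own. Each camera call takes 0.05 s, during which the arm holds its last target. There are 200 camera calls.

## Working session

There is one attempt and no reset: what is moved stays moved. The work goes in short steps, Python scripts to look and compute and a tool call to move; the robot and the scene stay as the last step left them, time stands still between calls to the robot, and variables do not carry over. Pictures are saved under pics/ and viewed, at most 10 in all, crops included, and the job is handed in when it is done.

Besides the shell and the picture viewer there is one more tool, called after "Request:" as name([rows], argument=value, ...), one row to a line, values as JSON. move_arm: Moves the arm, as the interface text tells. Its arguments: {"type":"object","properties":{"increments":{"type":"array","items":{"type":"array","items":{"type":"number"}}},"force":{"type":"number"}},"required":["increments"]}

```bash
mkdir -p pics; cat > h.py <<'E'
import numpy as np, cv2
from station import ctrl
def ray(p, uv, z):
    q=cv2.undistortPoints(np.array(uv,float).reshape(-1,1,2),p["K"],np.array(p["distortion"]))[:,0]
    d=np.c_[q,np.ones(len(q))]@p["pose"][:3,:3].T; o=p["pose"][:3,3]
    return o+d*((z-o[2])/d[:,2])[:,None]
def proj(p,P):
    T=np.linalg.inv(p["pose"]); 
    return cv2.projectPoints(np.array(P,float).reshape(-1,1,3),cv2.Rodrigues(T[:3,:3])[0],T[:3,3],p["K"],np.array(p["distortion"]))[0][:,0]
E
python3 - <<'E'
from h import *
for n in("top","side"):
    p=ctrl.camera(n); cv2.imwrite(f"pics/{n}0.png",p["color"]); print(n,p["pose"].round(3).tolist(),p["K"].round(0).tolist())
    for name,z in(("strip_a_center",.104),("strip_c_center",.008),("fan_box",.096),("impeller",.072)):
        for r in ctrl.cut_out(name,p):
            m=r["mask"].astype(np.uint8); c=cv2.findContours(m,0,2)[0]
            if not c: continue
            c=max(c,key=cv2.contourArea)[:,0]
            w=ray(p,c,z)[:,:2]; rc=cv2.minAreaRect((w*1000).astype(np.float32))
            print(name,round(r["conf"],2),np.round(r["centre"]),m.sum(),np.round(rc[0],1),np.round(rc[1],1),round(rc[2],1))
print(ctrl.get_obs())
E
```

```text
top [[0.002, -0.983, 0.185, 0.327], [-1.0, -0.003, -0.006, -0.019], [0.006, -0.185, -0.983, 1.344], [0.0, 0.0, 0.0, 1.0]] [[472.0, 0.0, 328.0], [0.0, 472.0, 241.0], [0.0, 0.0, 1.0]]
strip_a_center 0.59 [250. 422.] 1407 [ 537.2 -274.7] [202.6  53.4] 57.2
strip_c_center 0.72 [260. 239.] 1230 [511.1 225.7] [ 53.1 199. ] 34.8
strip_c_center 0.44 [274. 410.] 3661 [ 409.8 -213.3] [201.2  81.8] 59.1
fan_box 0.92 [273. 411.] 3585 [ 404.4 -200.4] [185.6  75.1] 58.6
fan_box 0.21 [310. 317.] 490 [381.7   6.7] [ 51.4 164.1] 7.3
impeller 0.68 [264. 408.] 777 [ 502.2 -257.9] [136.1  42.1] 58.5
side [[0.998, -0.042, 0.043, 0.51], [-0.055, -0.34, 0.939, -1.368], [-0.025, -0.939, -0.342, 0.561], [0.0, 0.0, 0.0, 1.0]] [[485.0, 0.0, 327.0], [0.0, 485.0, 233.0], [0.0, 0.0, 1.0]]
strip_a_center 0.67 [261. 317.] 834 [ 539.5 -281.2] [215.3  61.9] 56.9
strip_c_center 0.9 [227. 307.] 365 [514.7 220.7] [ 63.8 215.9] 34.3
fan_box 0.67 [279. 298.] 4780 [ 498.5 -339.8] [339.3 319.2] 61.4
fan_box 0.29 [327. 253.] 721 [ 403.4 -580.1] [ 39.  142.2] 6.3
impeller 0.66 [272. 315.] 223 [ 540.3 -298.5] [50.8 39.1] 59.5
{'time_s': 0.5, 'qpos': array([ 1.27743973e+00,  2.99906684e-01,  1.52103249e+00,  1.48695578e-05,
        1.32065983e+00, -6.66030720e-02]), 'joint_vel': array([-4.30526330e-04,  7.95022070e-04, -4.57828655e-05, -5.96107474e-04,
        6.34111474e-04, -1.39532785e-04]), 'tau': array([ 3.61561879e-04, -5.31338346e+01, -3.52742279e+01,  7.08809565e-02,
        2.13176018e-02, -6.12518718e-06]), 'ee_pos': array([0.12364553, 0.53590867, 0.20542815]), 'eef_rot': array([-3.14158727e+00, -1.47978599e-05,  2.91483545e+00]), 'force': array([0.58073683, 0.12901115, 0.22610544]), 'moment': array([ 0.03465226,  0.0199359 , -0.01471652]), 'grip_force': 0.0, 'grip_width': 0.09354396382292297}
```

View pics/top0.png

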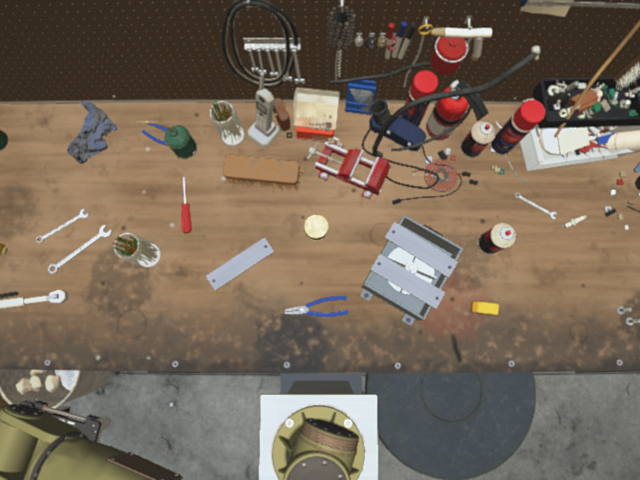

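View pics/side0.png

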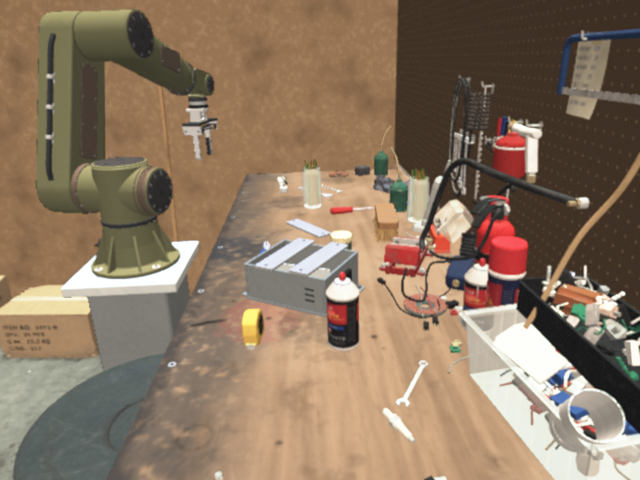

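The top view shows the far strip at about (422,248), the near strip at (405,283), strip c at (240,263), and the impeller at about (410,268) between the strips. The side view agrees. Next I fit rectangles to sub-pixel accuracy.

```bash
cat >> h.py <<'E'
from scipy.optimize import minimize
def rect(x,y,a,L,W,n=40):
    # a = direction of long axis
    u=np.array([np.cos(a),np.sin(a)]);v=np.array([-u[1],u[0]])
    s=np.linspace(-.97,.97,n)*L/2; t=np.linspace(-.9,.9,n//2)*W/2
    P=[np.array([x,y])+u*i+v*sg*W/2 for sg in(1,-1) for i in s]+[np.array([x,y])+u*sg*L/2+v*j for sg in(1,-1) for j in t]
    return np.array(P)
def fit(p,x0,z,L=.2,W=.05,e=.004):
    g=cv2.GaussianBlur(p["color"],(0,0),.7).astype(np.float32)
    def smp(P):
        q=proj(p,np.c_[P,np.full(len(P),z)]).astype(np.float32)
        return cv2.remap(g,q[:,0].reshape(-1,1),q[:,1].reshape(-1,1),cv2.INTER_LINEAR)[:,0]
    def f(v):
        x,y,a=v[0],v[1],v[2]*10
        d=smp(rect(x,y,a,L-2*e,W-2*e))-smp(rect(x,y,a,L+2*e,W+2*e))
        return -np.minimum(np.linalg.norm(d,axis=1),60).mean()
    best=None
    for dx in(-.006,0,.006):
        for dy in(-.006,0,.006):
            s=np.array([x0[0]+dx,x0[1]+dy,x0[2]/10])
            r=minimize(f,s,method="Nelder-Mead",options=dict(initial_simplex=[s,s+[.006,0,0],s+[0,.006,0],s+[0,0,.005]],xatol=1e-5,fatol=1e-3))
            if best is None or r.fun<best.fun: best=r
    x,y,a=best.x; return np.array([x,y,a*10]),best.fun
E
python3 - <<'E'
from h import *
p=ctrl.camera("top"); s=ctrl.camera("side")
near=ray(p,[[405,283]],.104)[0]; far=ray(p,[[422,248]],.104)[0]; 
R=np.radians
res={}
for n,x,z,a in(("near",near,.104,57.5),("far",far,.104,57.5),("c",[.511,.225],.008,124.8)):
    for c,nm in((p,"top"),(s,"side")):
        v,f=fit(c,[x[0],x[1],R(a if nm=="top" else a)],z); print(n,nm,v[:2].round(4),np.degrees(v[2]).round(2),round(f,1))
        if nm=="top": res[n]=(v,z)
im=cv2.resize(p["color"],None,fx=4,fy=4,interpolation=cv2.INTER_CUBIC)
for v,z in res.values():
    u=np.array([np.cos(v[2]),np.sin(v[2])]);w=np.array([-u[1],u[0]])
    C=[[*(v[:2]+i*.1*u+j*.025*w),z] for i,j in((1,1),(1,-1),(-1,-1),(-1,1))]
    cv2.polylines(im,[np.int32(proj(p,C)*4+1.5)],True,(0,0,255),1)
o=np.hstack([im[860:1300,1400:1880],im[920:1200,810:1110].repeat(1,0)[:280].copy() if 0 else cv2.copyMakeBorder(im[920:1200,810:1110],0,160,0,0,0)])
cv2.imwrite("pics/fit.png",o)
E
```

```text
near top [ 0.4532 -0.2384] 58.31 -55.7
near side [ 0.4545 -0.2348] 57.85 -58.2
far top [ 0.5392 -0.2745] 57.52 -58.4
far side [ 0.5398 -0.2743] 58.72 -56.9
c top [0.513 0.227] 123.85 -60.0
c side [0.5152 0.2238] 124.52 -54.3
```

View pics/fit.png

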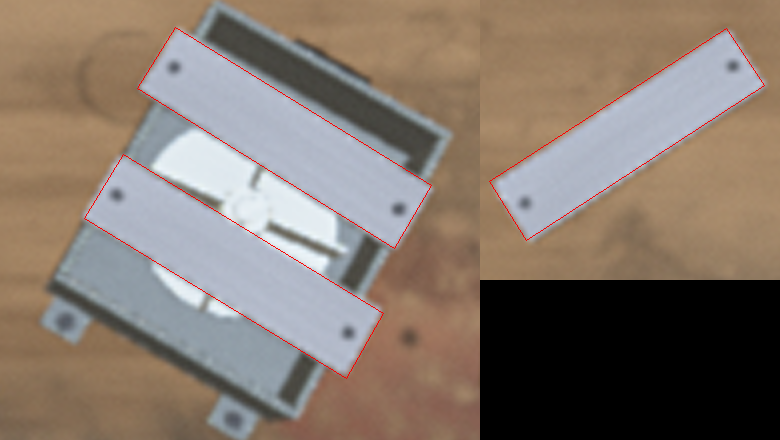

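The fits sit on the edges: near strip about (0.4535,-0.2375) at 58°, far strip (0.539,-0.2744) at 58°, strip c (0.514,0.226) at 124°. I'll plan transfers as constant tool-frame steps.

```bash
cat > plan.py <<'E'
import sys
from h import *
from scipy.spatial.transform import Rotation as Ro
def plan(xyz,yaw,n,start=None):
    o=ctrl.get_obs(); p0=o["ee_pos"] if start is None else np.array(start[:3]); e=o["eef_rot"]
    R0=Ro.from_euler("xyz",[np.pi,0,start[3]]) if start is not None else Ro.from_euler("xyz",e)
    R0=Ro.from_euler("xyz",[np.pi,0,R0.as_euler("xyz")[2]])
    y0=R0.as_euler("xyz")[2]; dy=(np.radians(yaw)-y0+np.pi)%(2*np.pi)-np.pi
    rz=round(-dy/n,3); S=sum((Ro.from_rotvec([0,0,rz*k]).as_matrix() for k in range(n)))
    t=np.linalg.solve(R0.as_matrix()@S,np.array(xyz)-p0)/.05
    P=p0.copy(); path=[P]
    for k in range(n): P=P+(R0*Ro.from_rotvec([0,0,rz*k])).as_matrix()@t*.05; path.append(P)
    path=np.array(path); r=np.hypot(*path[:,:2].T)
    print(n,"x [",*t.round(3),"0 0",rz,"] |t|",np.linalg.norm(t).round(2),"radius",r.min().round(3),r.max().round(3))
if __name__=="__main__":
    a=list(map(float,sys.argv[1:])); o=ctrl.get_obs(); print(o["ee_pos"].round(4),np.degrees(o["eef_rot"]).round(2),o["time_s"])
    plan(a[:3],a[3],int(a[4]))
E
python3 - <<'E'
from plan import *
plan([.4535,-.2375,.2],58.1,20); plan([.4535,-.2375,.2],58.1,19)
p=ctrl.camera("top"); print(ray(p,[[411.2,266.7]],.072))
E
```

```text
20 x [ -0.981 -0.038 0.005 0 0 0.095 ] |t| 0.98 radius 0.512 0.55
19 x [ -1.032 -0.042 0.006 0 0 0.1 ] |t| 1.03 radius 0.512 0.55
[[ 0.49544799 -0.25350526  0.072     ]]
```

Request:
move_arm([
  [0.75,-0.98,-0.04,0,0,0,0.095],
  [0.75,-0.98,-0.04,0,0,0,0.095],
  [0.75,-0.98,-0.04,0,0,0,0.095],
  [0.75,-0.98,-0.04,0,0,0,0.095],
  [0.75,-0.98,-0.04,0,0,0,0.095],
  [0.75,-0.98,-0.04,0,0,0,0.095],
  [0.75,-0.98,-0.04,0,0,0,0.095],
  [0.75,-0.98,-0.04,0,0,0,0.095],
  [0.75,-0.98,-0.04,0,0,0,0.095],
  [0.75,-0.98,-0.04,0,0,0,0.095],
  [0.75,-0.98,-0.04,0,0,0,0.095],
  [0.75,-0.98,-0.04,0,0,0,0.095],
  [0.75,-0.98,-0.04,0,0,0,0.095],
  [0.75,-0.98,-0.04,0,0,0,0.095],
  [0.75,-0.98,-0.04,0,0,0,0.095],
  [0.75,-0.98,-0.04,0,0,0,0.095],
  [0.75,-0.98,-0.04,0,0,0,0.095],
  [0.75,-0.98,-0.04,0,0,0,0.095],
  [0.75,-0.98,-0.04,0,0,0,0.095],
  [0.75,-0.98,-0.04,0,0,0,0.095],
], force=40)

```text
time_s: 2.65
ee_pos: [0.4504, -0.2395, 0.2055]
eef_rot: [3.141, 0.0, 1.011]
force: [1.3, 0.1, 0.2]
grip_width: 0.0704
grip_force: 0.0
```

```bash
python3 plan.py .4535 -.2375 .0955 58.1 5
```

```text
[ 0.4504 -0.2395  0.2055] [179.99   0.    57.92] 2.65
5 x [ 0.013 0.006 0.44 0 0 -0.001 ] |t| 0.44 radius 0.51 0.512
```

Request:
move_arm([
  [0.75,0.01,0.01,0.44,0,0,0],
  [0.75,0.01,0.01,0.44,0,0,0],
  [0.75,0.01,0.01,0.44,0,0,0],
  [0.75,0.01,0,0.44,0,0,0],
  [0.75,0.01,0,0.43,0,0,0],
  [0.75,0,0,0,0,0,0],
])

```text
time_s: 3.25
ee_pos: [0.4528, -0.2356, 0.0937]
eef_rot: [-3.137, -0.0, 1.015]
force: [-0.3, 0.5, -0.4]
grip_width: 0.0708
grip_force: 0.0
```

```bash
python3 - <<'E'
from plan import *
plan([.4535,-.2375,.0955],58.1,1)
o=ctrl.get_obs(); print(o["ee_pos"],o["force"])
E
```

```text
1 x [ -0.025 0.031 -0.036 0 0 0.001 ] |t| 0.05 radius 0.51 0.512
[ 0.45284464 -0.23563124  0.09370615] [-0.27438307  0.48207265 -0.37107681]
```

Request:
move_arm([
  [0.75,-0.02,0.03,-0.035,0,0,0],
  [0.4,0,0,0,0,0,0],
  [0.4,0,0,0,0,0,0],
  [0.4,0,0,0,0,0,0],
  [0.4,0,0,0,0,0,0],
  [0.4,0,0,0,0,0,0],
])

```text
time_s: 3.85
ee_pos: [0.4549, -0.2381, 0.0984]
eef_rot: [3.141, 0.0, 1.015]
force: [-2.3, 1.7, 6.7]
grip_width: 0.0491
grip_force: 40.0
```

Request:
move_arm([
  [0.4,0,0,-0.3,0,0,0],
  [0.4,0,0,-0.6,0,0,0],
  [0.4,0,0,-0.6,0,0,0],
  [0.4,0,0,0,0,0,0],
  [0.4,0,0,0,0,0,0],
])

```text
time_s: 4.35
ee_pos: [0.4545, -0.2378, 0.1721]
eef_rot: [-3.142, -0.0, 1.015]
force: [-0.1, -0.5, -2.9]
grip_width: 0.0493
grip_force: 40.0
```

```bash
python3 - <<'E'
from plan import *
for i in range(3):
    p=ctrl.camera("top"); o=ctrl.get_obs(); print(o["ee_pos"].round(4),np.degrees(o["eef_rot"]).round(2),o["force"].round(1),o["grip_width"])
s=ctrl.camera("side")
e=o["ee_pos"]
im=np.vstack([cv2.resize(p["color"][190:340,340:500],None,fx=2.5,fy=2.5),cv2.resize(s["color"][180:330,240:400],None,fx=2.5,fy=2.5)]); cv2.imwrite("pics/lift.png",np.hstack([im[:375],im[375:]]))
plan([.514,.226,.14],124.1,12)
plan([.514,.226,.14],124.1,11)
E
```

```text
[ 0.4542 -0.2377  0.1714] [-179.9     0.     58.14] [-0.7  0.  -2.4] 0.049222221052115135
[ 0.4541 -0.2376  0.1711] [-179.87    0.     58.14] [-0.1 -0.2 -2.9] 0.049235869296777285
[ 0.4542 -0.2376  0.1711] [-179.85   -0.     58.14] [-0.7  0.9 -2.9] 0.04915550152037464
12 x [ 0.82 0.082 0.052 0 0 -0.096 ] |t| 0.83 radius 0.513 0.562
11 x [ 0.895 0.087 0.057 0 0 -0.105 ] |t| 0.9 radius 0.513 0.563
```

View pics/lift.png

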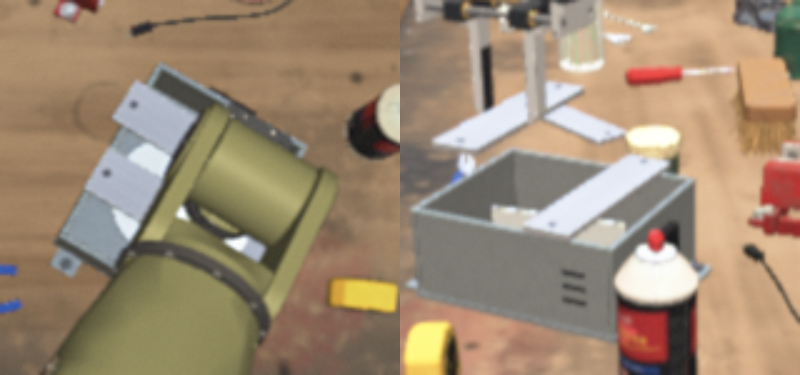

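The strip is held level in the hand, and the far strip is undisturbed on the rim. Now over to c.

Request:
move_arm([
  [0.4,0.82,0.08,0,0,0,-0.096],
  [0.4,0.82,0.08,0,0,0,-0.096],
  [0.4,0.82,0.08,0.05,0,0,-0.096],
  [0.4,0.82,0.08,0.05,0,0,-0.096],
  [0.4,0.82,0.08,0.05,0,0,-0.096],
  [0.4,0.82,0.08,0.05,0,0,-0.096],
  [0.4,0.82,0.08,0.1,0,0,-0.096],
  [0.4,0.82,0.08,0.2,0,0,-0.096],
  [0.4,0.82,0.08,0.3,0,0,-0.096],
  [0.4,0.82,0.08,0.3,0,0,-0.096],
  [0.4,0.82,0.08,0.3,0,0,-0.096],
  [0.4,0.82,0.08,0.3,0,0,-0.096],
  [0.4,0,0,0,0,0,0],
  [0.4,0,0,0,0,0,0],
])

```text
time_s: 5.95
ee_pos: [0.5125, 0.2264, 0.0867]
eef_rot: [-3.14, -0.0, 2.168]
force: [0.3, -0.6, -3.0]
grip_width: 0.0492
grip_force: 40.0
```

```bash
python3 - <<'E'
from plan import *
p=ctrl.camera("top");s=ctrl.camera("side"); o=ctrl.get_obs(); e=o["ee_pos"]; print(e.round(4),np.degrees(o["eef_rot"]).round(2),o["force"].round(1))
a=np.pi+o["eef_rot"][2] if 0 else o["eef_rot"][2]
for dz in(.004,.006,.008):
    v,f=fit(s,[e[0],e[1],a],e[2]+dz); print(dz,v[:2].round(4),np.degrees(v[2]).round(2),round(f,1))
im=cv2.resize(s["color"][130:280,220:400],None,fx=4,fy=4,interpolation=cv2.INTER_CUBIC)
cv2.imwrite("pics/overc.png",im)
E
```

```text
[0.5136 0.2253 0.0877] [-1.8000e+02  1.0000e-02  1.2406e+02] [-0.3 -0.4 -3.6]
0.004 [0.5123 0.2265] 127.1 -46.1
0.006 [0.5125 0.2198] 127.06 -46.4
0.008 [0.5124 0.2128] 126.99 -46.7
```

View pics/overc.png

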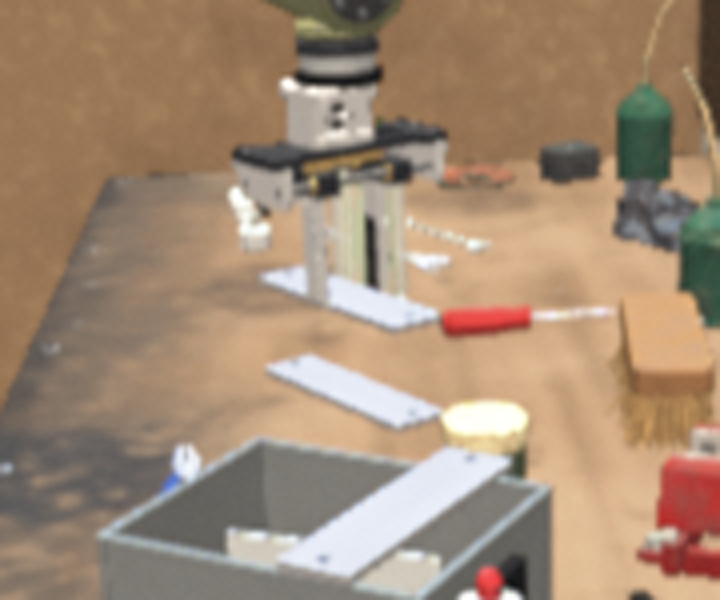

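Held strip and c both look right, at crop rows 300 and 390. I check the held strip's tilt before lowering.

```bash
python3 - <<'E'
from h import *
s=ctrl.camera("side"); o=ctrl.get_obs(); e=o["ee_pos"]; a=o["eef_rot"][2]
g=cv2.GaussianBlur(s["color"],(0,0),.7).astype(np.float32)
R=np.array([[np.cos(a),-np.sin(a)],[np.sin(a),np.cos(a)]])
def smp(Q,al,dz,t):
    Q=Q[(abs(Q[:,0])>.035)]; xy=e[:2]+(Q+[al,0])@R.T; z=e[2]+dz+np.tan(t)*Q[:,0]
    q=proj(s,np.c_[xy,z]).astype(np.float32)
    return cv2.remap(g,q[:,:1],q[:,1:],1)[:,0]
def f(v):
    al,dz,t=v[0],v[1],v[2]*10
    d=smp(rect(0,0,0,.192,.042),al,dz,t)-smp(rect(0,0,0,.208,.058),al,dz,t); return -np.minimum(np.linalg.norm(d,axis=1),60).mean()
R_=[]
for al in(-.004,0,.004):
  for dz in(.003,.007):
    for t in(-.04,0,.04):
        x=np.array([al,dz,t/10]); r=minimize(f,x,method="Nelder-Mead",options=dict(initial_simplex=[x,x+[.004,0,0],x+[0,.003,0],x+[0,0,.003]])); R_.append((r.fun,*r.x))
for r in sorted(R_)[:3]: print(round(r[0],1),"along",r[1].round(4),"dz",r[2].round(4),"tilt deg",np.degrees(r[3]*10).round(2))
E
```

```text
-46.1 along 0.0005 dz 0.0045 tilt deg 0.2
-46.1 along 0.0003 dz 0.0045 tilt deg 0.2
-46.1 along 0.0003 dz 0.0045 tilt deg 0.2
```

Request:
move_arm([
  [0.4,0.03,0,0.2,0,0,0],
  [0.4,0,0,0.4,0,0,0],
  [0.4,0,0,0.4,0,0,0],
  [0.4,0,0,0.3,0,0,0],
  [0.4,0,0,0.1,0,0,0],
  [0.4,0,0,0.04,0,0,0],
  [0.4,0,0,0.02,0,0,0],
  [0.4,0,0,0,0,0,0],
])

```text
time_s: 6.9
ee_pos: [0.5127, 0.2273, 0.0153]
eef_rot: [3.141, 0.0, 2.167]
force: [-0.4, -0.8, -1.1]
grip_width: 0.0492
grip_force: 40.0
```

Request:
move_arm([
  [0.4,0,0,0.02,0,0,0],
  [0.4,0,0,0.02,0,0,0],
  [0.4,0,0,0,0,0,0],
])

```text
time_s: 7.2
ee_pos: [0.5123, 0.2272, 0.0128]
eef_rot: [3.141, 0.0, 2.167]
force: [0.5, 0.1, -2.9]
grip_width: 0.0493
grip_force: 40.0
```

Request:
move_arm([
  [0.4,0,0,0.02,0,0,0],
  [0.4,0,0,0.02,0,0,0],
  [0.4,0,0,0,0,0,0],
])

```text
time_s: 7.5
ee_pos: [0.5122, 0.2272, 0.0105]
eef_rot: [-3.141, -0.0, 2.167]
force: [-0.1, -0.1, -2.9]
grip_width: 0.0495
grip_force: 40.0
```

Request:
move_arm([
  [0.4,0,0,0.02,0,0,0],
  [0.4,0,0,0,0,0,0],
])

```text
time_s: 7.7
ee_pos: [0.5123, 0.2272, 0.0104]
eef_rot: [3.142, 0.0, 2.167]
force: [-4.8, -0.9, 8.6]
grip_width: 0.0495
grip_force: 40.0
```

Contact at 10.4 mm, as expected. Release, go lower, and squeeze gently to square both strips.

Request:
move_arm([
  [0.62,0,0,0,0,0,0],
  [0.62,0,0,0,0,0,0],
  [0.62,0,0,0,0,0,0],
  [0.62,0,0,0.08,0,0,0],
  [0.62,0,0,0.05,0,0,0],
  [0.4,0,0,0,0,0,0],
  [0.4,0,0,0,0,0,0],
  [0.4,0,0,0,0,0,0],
  [0.4,0,0,0,0,0,0],
], force=15)

```text
time_s: 8.6
ee_pos: [0.512, 0.2271, 0.0029]
eef_rot: [-3.141, -0.0, 2.167]
force: [0.6, -0.0, -4.8]
grip_width: 0.0499
grip_force: 15.0
```

Request:
move_arm([
  [0.75,0,0,0,0,0,0],
  [0.75,0,0,0,0,0,0],
  [0.75,0,0,-0.3,0,0,0],
  [0.75,0,0,-0.9,0,0,0],
  [0.75,0,0,-0.9,0,0,0],
  [0.75,0,0,-0.9,0,0,0],
  [0.75,0,0,0,0,0,0],
])

```text
time_s: 9.3
ee_pos: [0.5146, 0.2281, 0.1608]
eef_rot: [3.131, 0.003, 2.167]
force: [-0.7, 0.1, -0.3]
grip_width: 0.0705
grip_force: 0.0
```

```bash
python3 plan.py .5393 -.2744 .155 57.7 12
```

```text
[0.5146 0.2281 0.1608] [1.7938e+02 1.5000e-01 1.2415e+02] 9.3
12 x [ -0.887 -0.012 0.01 0 0 0.097 ] |t| 0.89 radius 0.563 0.609
```

Request:
move_arm([
  [0.75,-0.89,-0.01,0,0,0,0.097],
  [0.75,-0.89,-0.01,0,0,0,0.097],
  [0.75,-0.89,-0.01,0,0,0,0.097],
  [0.75,-0.89,-0.01,0,0,0,0.097],
  [0.75,-0.89,-0.01,0,0,0,0.097],
  [0.75,-0.89,-0.01,0,0,0,0.097],
  [0.75,-0.89,-0.01,0,0,0,0.097],
  [0.75,-0.89,-0.01,0,0,0,0.097],
  [0.75,-0.89,-0.01,0,0,0,0.097],
  [0.75,-0.89,-0.01,0,0,0,0.097],
  [0.75,-0.89,-0.01,0,0,0,0.097],
  [0.75,-0.89,-0.01,0,0,0,0.097],
  [0.75,0,0,0,0,0,0],
  [0.75,0,0,0,0,0,0],
])

```text
time_s: 10.7
ee_pos: [0.5378, -0.2773, 0.1537]
eef_rot: [3.141, -0.0, 1.002]
force: [0.6, -0.1, 0.6]
grip_width: 0.0705
grip_force: 0.0
```

```bash
python3 - <<'E'
from plan import *
p=ctrl.camera("top"); s=ctrl.camera("side")
for c,n in((p,"top"),(s,"side")):
    v,f=fit(c,[.513,.227,np.radians(124)],.016); print(n,v[:2].round(4),np.degrees(v[2]).round(2),round(f,1))
plan([.5393,-.2744,.0955],57.7,3)
o=ctrl.get_obs(); print(o["ee_pos"].round(4),np.degrees(o["eef_rot"]).round(2))
im=np.hstack([cv2.resize(p["color"][225:300,195:285],None,fx=4.4,fy=4.4,interpolation=2),cv2.resize(s["color"][205:255,277:337],None,fx=6.6,fy=6.6,interpolation=2)])
cv2.imwrite("pics/pile2.png",im)
E
```

```text
top [0.511 0.225] 125.91 -60.0
side [0.5105 0.2269] 125.02 -51.1
3 x [ 0.011 -0.001 0.387 0 0 -0.001 ] |t| 0.39 radius 0.605 0.605
[ 0.5385 -0.2759  0.1535] [ 1.7999e+02 -1.0000e-02  5.7550e+01]
```

View pics/pile2.png

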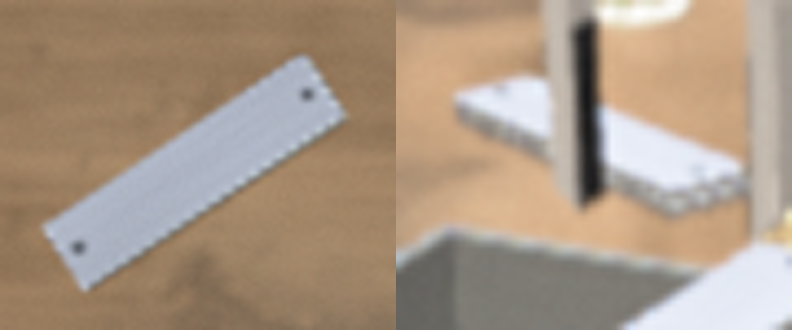

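The cap made the top fit a plateau, so I refit more sharply on both the saved and the new image.

```bash
sed -i 's/np.minimum(np.linalg.norm(d,axis=1),60).mean()/np.minimum(np.linalg.norm(d,axis=1),150).mean()/; s/e=.004)/e=.003)/' h.py; python3 - <<'E'
from h import *
R=np.radians
for n in("top","side"):
    p=ctrl.camera(n); q=dict(p); q["color"]=cv2.imread(f"pics/{n}0.png")
    for nm,c,x,z in(("c0",q,[.513,.227,R(124)],.008),("pile",p,[.513,.227,R(124)],.016),("near0",q,[.454,-.238,R(58)],.104),("far0",q,[.539,-.2745,R(58)],.104)):
        v,f=fit(c,x,z); a=v[2]; print(n,nm,v[:2].round(4),np.degrees(a).round(2),round(f,1),"along",(v[0]*np.cos(a)+v[1]*np.sin(a)).round(4))
E
```

```text
top c0 [0.5123 0.2257] 124.34 -88.8 along -0.1027
top pile [0.5108 0.2263] 124.38 -88.5 along -0.1017
top near0 [ 0.4545 -0.2364] 58.87 -75.9 along 0.0326
top far0 [ 0.5392 -0.2753] 56.73 -81.3 along 0.0656
side c0 [0.5147 0.222 ] 124.26 -45.0 along -0.1063
side pile [0.5097 0.2263] 124.76 -46.1 along -0.1047
side near0 [ 0.4549 -0.238 ] 58.85 -85.4 along 0.0317
side far0 [ 0.5395 -0.2758] 57.09 -83.1 along 0.0616
```

Request:
move_arm([
  [0.75,0.015,0,0.36,0,0,0.01],
  [0.75,0,0,0.4,0,0,0],
  [0.75,0,0,0.4,0,0,0],
  [0.75,0,0,0,0,0,0],
  [0.75,0,0,0,0,0,0],
], force=40)

```text
time_s: 11.4
ee_pos: [0.539, -0.2755, 0.0957]
eef_rot: [3.142, -0.0, 0.994]
force: [0.3, 0.2, 0.4]
grip_width: 0.0705
grip_force: 0.0
```

```bash
python3 plan.py .5393 -.2755 .0955 57 1
```

```text
[ 0.539  -0.2755  0.0957] [180.    -0.    56.95] 11.4
1 x [ 0.004 0.005 0.005 0 0 -0.001 ] |t| 0.01 radius 0.605 0.606
```

Request:
move_arm([
  [0.4,0,0,0,0,0,0],
  [0.4,0,0,0,0,0,0],
  [0.4,0,0,0,0,0,0],
  [0.4,0,0,0,0,0,0],
  [0.4,0,0,0,0,0,0],
  [0.4,0,0,-0.3,0,0,0],
  [0.4,0,0,-0.6,0,0,0],
  [0.4,0,0,-0.6,0,0,0],
  [0.4,0,0,0,0,0,0],
  [0.4,0,0,0,0,0,0],
])

```text
time_s: 12.4
ee_pos: [0.5385, -0.2761, 0.1703]
eef_rot: [3.141, 0.0, 0.993]
force: [0.2, 1.4, -3.2]
grip_width: 0.0499
grip_force: 40.0
```

```bash
python3 plan.py .5124 .2264 .08 124.16 13
```

```text
[ 0.5385 -0.2761  0.1703] [179.97   0.    56.88] 12.4
13 x [ 0.816 -0.074 0.139 0 0 -0.09 ] |t| 0.83 radius 0.56 0.608
```

Request:
move_arm([
  [0.4,0.816,-0.074,0,0,0,-0.09],
  [0.4,0.816,-0.074,0,0,0,-0.09],
  [0.4,0.816,-0.074,0,0,0,-0.09],
  [0.4,0.816,-0.074,0,0,0,-0.09],
  [0.4,0.816,-0.074,0,0,0,-0.09],
  [0.4,0.816,-0.074,0,0,0,-0.09],
  [0.4,0.816,-0.074,0,0,0,-0.09],
  [0.4,0.816,-0.074,0,0,0,-0.09],
  [0.4,0.816,-0.074,0.3,0,0,-0.09],
  [0.4,0.816,-0.074,0.4,0,0,-0.09],
  [0.4,0.816,-0.074,0.4,0,0,-0.09],
  [0.4,0.816,-0.074,0.4,0,0,-0.09],
  [0.4,0.816,-0.074,0.3,0,0,-0.09],
  [0.4,0,0,0,0,0,0],
  [0.4,0,0,0,0,0,0],
  [0.4,0,0,0,0,0,0],
])

```text
time_s: 14.0
ee_pos: [0.5125, 0.2254, 0.08]
eef_rot: [-3.141, 0.0, 2.161]
force: [0.3, -0.5, -2.2]
grip_width: 0.0493
grip_force: 40.0
```

```bash
python3 plan.py .5124 .2264 .022 124.16 4
```

```text
[0.5125 0.2254 0.08  ] [-1.7998e+02  1.0000e-02  1.2384e+02] 14.0
4 x [ 0.004 0.002 0.29 0 0 -0.001 ] |t| 0.29 radius 0.56 0.56
```

Request:
move_arm([
  [0.4,0.015,0.008,0.3,0,0,-0.005],
  [0.4,0,0,0.4,0,0,0],
  [0.4,0,0,0.3,0,0,0],
  [0.4,0,0,0.12,0,0,0],
  [0.4,0,0,0.04,0,0,0],
  [0.4,0,0,0.02,0,0,0],
  [0.4,0,0,0,0,0,0],
  [0.4,0,0,0,0,0,0],
])

```text
time_s: 14.8
ee_pos: [0.5124, 0.2271, 0.0218]
eef_rot: [3.141, 0.0, 2.168]
force: [0.6, -0.6, -2.5]
grip_width: 0.0494
grip_force: 40.0
```

Request:
move_arm([
  [0.4,-0.012,0,0.02,0,0,0],
  [0.4,0,0,0.02,0,0,0],
  [0.4,0,0,0.02,0,0,0],
  [0.4,0,0,0,0,0,0],
])

```text
time_s: 15.2
ee_pos: [0.5123, 0.2264, 0.018]
eef_rot: [-3.141, -0.0, 2.168]
force: [1.3, -0.4, -2.7]
grip_width: 0.0492
grip_force: 40.0
```

Request:
move_arm([
  [0.4,0,0,0.02,0,0,0],
  [0.4,0,0,0,0,0,0],
])

```text
time_s: 15.4
ee_pos: [0.5124, 0.2265, 0.0171]
eef_rot: [-3.141, -0.0, 2.168]
force: [-0.5, 0.2, -1.7]
grip_width: 0.0492
grip_force: 40.0
```

Request:
move_arm([
  [0.4,0,0,0.02,0,0,0],
  [0.4,0,0,0,0,0,0],
])

```text
time_s: 15.6
ee_pos: [0.5125, 0.2265, 0.0162]
eef_rot: [3.141, 0.0, 2.168]
force: [0.7, 0.6, -1.0]
grip_width: 0.0491
grip_force: 40.6
```

Request:
move_arm([
  [0.4,0,0,0.01,0,0,0],
  [0.4,0,0,0,0,0,0],
])

```text
time_s: 15.8
ee_pos: [0.5126, 0.2265, 0.0159]
eef_rot: [3.141, 0.0, 2.168]
force: [-0.7, 0.2, 1.2]
grip_width: 0.0496
grip_force: 40.0
```

Request:
move_arm([
  [0.62,0,0,0,0,0,0],
  [0.62,0,0,0,0,0,0],
  [0.62,0,0,0,0,0,0],
  [0.62,0,0,0.15,0,0,0],
  [0.62,0,0,0.1,0,0,0],
  [0.4,0,0,0,0,0,0],
  [0.4,0,0,0,0,0,0],
  [0.4,0,0,0,0,0,0],
  [0.4,0,0,0,0,0,0],
], force=15)

```text
time_s: 16.7
ee_pos: [0.5121, 0.2263, 0.0028]
eef_rot: [-3.141, -0.0, 2.168]
force: [-0.0, 0.1, -6.7]
grip_width: 0.0501
grip_force: 15.0
```

Request:
move_arm([
  [0.75,0,0,0,0,0,0],
  [0.75,0,0,0,0,0,0],
  [0.75,0,0,-0.3,0,0,0],
  [0.75,0,0,-0.9,0,0,0],
  [0.75,0,0,-0.9,0,0,0],
  [0.75,0,0,-0.9,0,0,0],
  [0,0,0,0,0,0,0],
])

```text
time_s: 17.4
ee_pos: [0.5148, 0.2274, 0.161]
eef_rot: [3.131, 0.003, 2.168]
force: [0.4, -0.4, -0.4]
grip_width: 0.0658
grip_force: 0.0
```

```bash
python3 plan.py .45 -.2375 .155 58 13
```

```text
[0.5148 0.2274 0.161 ] [1.7937e+02 1.6000e-01 1.2421e+02] 17.4
13 x [ -0.748 -0.153 0.009 0 0 0.089 ] |t| 0.76 radius 0.509 0.563
```

Request:
move_arm([
  [0,-0.748,-0.153,0,0,0,0.089],
  [0,-0.748,-0.153,0,0,0,0.089],
  [0,-0.748,-0.153,0,0,0,0.089],
  [0,-0.748,-0.153,0,0,0,0.089],
  [0,-0.748,-0.153,0,0,0,0.089],
  [0,-0.748,-0.153,0,0,0,0.089],
  [0,-0.748,-0.153,0,0,0,0.089],
])

```text
time_s: 18.1
ee_pos: [0.5459, -0.0359, 0.1538]
eef_rot: [3.141, 0.0, 1.541]
force: [0.3, -1.2, 0.0]
grip_width: 0.01
grip_force: 0.0
```

```bash
python3 - <<'E'
from h import *
R=np.radians; u=np.array([-.5616,.8274]); w=np.array([.8274,.5616])
P={}
for n in("top","side"):
    p=ctrl.camera(n); P[n]=p; q=dict(p); q["color"]=cv2.imread(f"pics/{n}0.png")
    for nm,c,z in(("c0",q,.008),("pile",p,.024)):
        v,f=fit(c,[.512,.2265,R(124)],z); print(n,nm,v[:2].round(4),np.degrees(v[2]).round(2),round(f,1),"along",(v[:2]@u).round(4),"across",(v[:2]@w).round(4))
im=np.hstack([cv2.resize(P["top"]["color"][225:300,200:280],None,fx=5,fy=5,interpolation=cv2.INTER_LANCZOS4),cv2.resize(P["side"]["color"][210:250,282:337],None,fx=7,fy=9.375,interpolation=cv2.INTER_LANCZOS4)])
cv2.imwrite("pics/pile3.png",im)
E
```

```text
top c0 [0.5123 0.2257] 124.29 -88.8 along -0.1009 across 0.5507
top pile [0.5116 0.2251] 124.41 -92.6 along -0.1011 across 0.5497
side c0 [0.5149 0.2223] 124.24 -45.0 along -0.1052 across 0.5509
side pile [0.5114 0.2247] 124.11 -45.5 along -0.1013 across 0.5494
```

View pics/pile3.png

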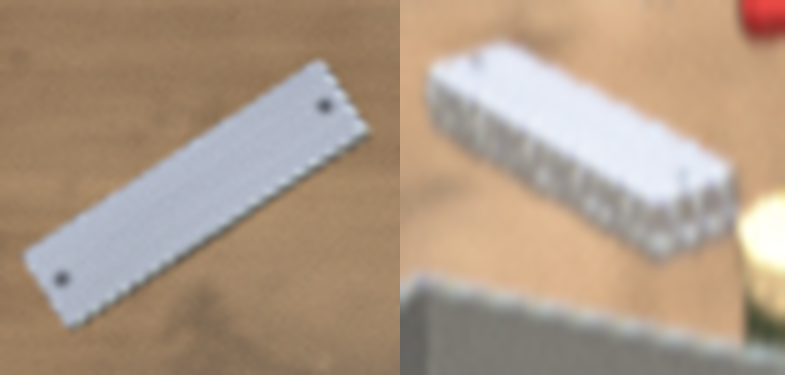

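The pile is flush to within about 1 mm: the top strip fits c's original pose, and the side view's vertical edges are straight. Now for the impeller.

```bash
python3 - <<'E'
from h import *
p=ctrl.camera("top"); q=dict(p); q["color"]=cv2.imread("pics/top0.png")
for c in(p,q):
    v,f=fit(c,[.497,-.254,np.radians(-32)],.096,.222,.184,.003); print("box",v[:2].round(4),np.degrees(v[2]).round(2),round(f,1))
for r in ctrl.cut_out("impeller",p):
    m=r["mask"]; uv=np.argwhere(m)[:,::-1]; w=ray(p,uv,.065); print(r["conf"],r["centre"],w.mean(0),m.sum(), (w.max(0)+w.min(0))/2)
im=cv2.resize(p["color"][205:325,345:475],None,fx=5,fy=5,interpolation=cv2.INTER_CUBIC)
c=np.array([.4965,-.254])
cv2.imwrite("pics/imp.png",im); print((proj(p,[[*c,.072]])-[345,205])*5)
E
```

```text
box [ 0.4946 -0.2555] -30.46 -68.7
box [ 0.492  -0.2536] -34.9 -59.9
0.94 [269.8, 406.4] [ 0.48888255 -0.24830152  0.065     ] 1893 [ 0.48922541 -0.24955268  0.065     ]
[[331.84794165 306.58404664]]
```

View pics/imp.png

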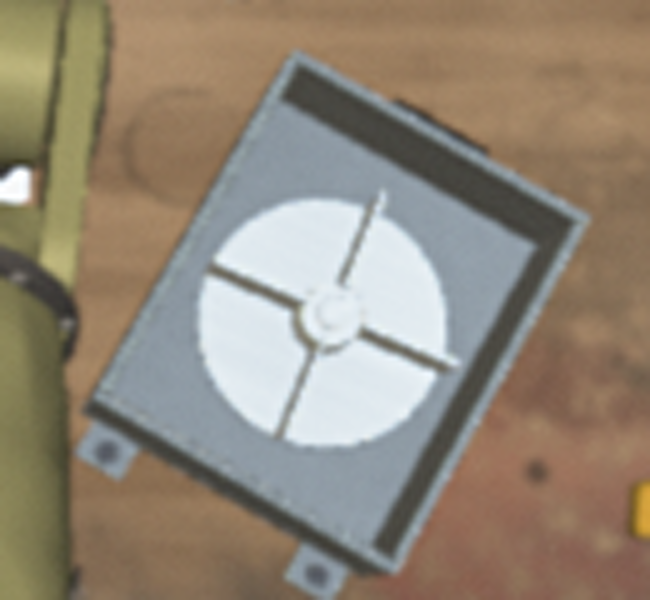

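The hub shows at crop (330,313), which is about (0.4945,-0.254). The vanes lie at -23°, 67°, 157° and -113° in world. I'll enter the sector at about -65° and sweep counter-clockwise.

```bash
python3 plan.py .5148 -.2975 .13 90 6; python3 - <<'E'
import numpy as np
th=np.radians([-65,-57,-46,-33,-18,0,21,45,65,73]); P=.048*np.c_[np.sin(th),np.cos(th)]/.05
print(np.diff(P,axis=0).round(2).tolist())
E
```

```text
[ 0.546  -0.0348  0.1537] [ 1.7996e+02 -1.0000e-02  8.8470e+01] 18.3
6 x [ -0.877 -0.089 0.079 0 0 -0.004 ] |t| 0.89 radius 0.546 0.595
[[0.06, 0.12], [0.11, 0.14], [0.17, 0.14], [0.23, 0.11], [0.3, 0.05], [0.34, -0.06], [0.33, -0.22], [0.19, -0.27], [0.05, -0.13]]
```

Request:
move_arm([
  [0,-0.877,-0.089,0.08,0,0,-0.004],
  [0,-0.877,-0.089,0.08,0,0,-0.004],
  [0,-0.877,-0.089,0.08,0,0,-0.004],
  [0,-0.877,-0.089,0.08,0,0,-0.004],
  [0,-0.877,-0.089,0.08,0,0,-0.004],
  [0,-0.877,-0.089,0.08,0,0,-0.004],
  [0,0,0,0,0,0,0],
  [0,0,0,0,0,0,0],
])

```text
time_s: 19.1
ee_pos: [0.5155, -0.2964, 0.1291]
eef_rot: [-3.141, -0.0, 1.569]
force: [-0.8, -1.1, -0.7]
grip_width: 0.0005
grip_force: 0.0
```

```bash
python3 plan.py .5148 -.2975 .045 90 3
```

```text
[ 0.5155 -0.2964  0.1291] [-1.7999e+02 -3.0000e-02  8.9910e+01] 19.1
3 x [ -0.007 -0.004 0.56 0 0 -0.001 ] |t| 0.56 radius 0.595 0.595
```

Request:
move_arm([
  [0,0,0,0.5,0,0,0],
  [0,0,0,0.5,0,0,0],
  [0,0,0,0.4,0,0,0],
  [0,0,0,0.25,0,0,0],
  [0,0,0,0,0,0,0],
])

```text
time_s: 19.6
ee_pos: [0.5152, -0.2953, 0.0456]
eef_rot: [-3.14, -0.001, 1.571]
force: [0.7, -0.3, 0.6]
grip_width: 0.0006
grip_force: 0.0
```

Request:
move_arm([
  [0,0.06,0.12,0,0,0,0],
  [0,0.11,0.14,0,0,0,0],
  [0,0.17,0.14,0,0,0,0],
  [0,0.23,0.11,0,0,0,0],
  [0,0.3,0.05,0,0,0,0],
  [0,0.34,-0.06,0,0,0,0],
  [0,0.33,-0.22,0,0,0,0],
  [0,0.12,-0.15,-0.9,0,0,0],
  [0,0,0,-0.95,0,0,0],
  [0,0,0,-0.3,0,0,0],
])

```text
time_s: 20.6
ee_pos: [0.5232, -0.2133, 0.1593]
eef_rot: [3.136, 0.003, 1.57]
force: [0.7, 0.4, -0.4]
grip_width: 0.0006
grip_force: 0.0
```

```bash
cat > spin.py <<'E'
from h import *
# vane phase from 4-fold pattern of dark/light at r=40..66 mm via side+top, print per-frame angle mod 90
C=np.array([.4945,-.254])
th=np.radians(np.arange(0,360,2)); 
def look(n=6):
    pr=[]
    for i in range(n):
        p=ctrl.camera("top"); t=ctrl.get_obs()["time_s"]; g=cv2.cvtColor(p["color"],6)
        prof=0
        for r in(.03,.04,.05,.058):
            q=proj(p,np.c_[C[0]+r*np.cos(th),C[1]+r*np.sin(th),np.full(len(th),.06)]).astype(np.float32)
            s=cv2.remap(g,q[:,:1],q[:,1:],1)[:,0].astype(float); prof=prof+(s-np.median(s))
        F=(prof*np.exp(-4j*th)).sum(); print(round(t,2),"phase mod 90:",round(np.degrees(np.angle(-F))/4,1),"amp",round(abs(F)))
    return p
p=look(); cv2.imwrite("pics/spin.png",cv2.resize(p["color"][205:325,345:475],None,fx=4,fy=4))
E
python3 spin.py
```

```text
20.65 phase mod 90: 15.2 amp 3239
20.7 phase mod 90: 15.1 amp 3278
20.75 phase mod 90: 14.6 amp 3051
20.8 phase mod 90: 15.4 amp 2989
20.85 phase mod 90: 15.6 amp 2882
20.9 phase mod 90: 15.3 amp 2738
```

View pics/spin.png

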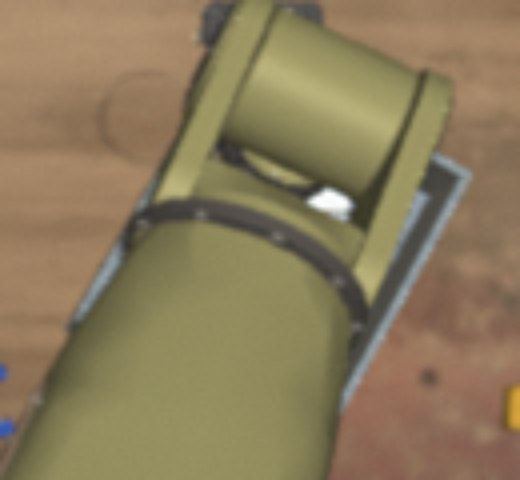

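The arm hides the impeller in the top view, so I swing it aside, which is also the final clear pose.

Request:
move_arm([
  [0,0.8,0.05,0,0,0,0],
  [0,0.8,0.05,0,0,0,0],
  [0,0.8,0.05,0,0,0,0],
  [0,0.8,0.05,0,0,0,0],
  [0,0.8,0,0,0,0,0],
])

```text
time_s: 21.4
ee_pos: [0.5316, -0.0123, 0.1527]
eef_rot: [-3.139, -0.0, 1.569]
force: [0.5, 0.4, -0.0]
grip_width: 0.0004
grip_force: 0.0
```

```bash
sed -i 's/look()/look(10)/; s/spin.png/spin2.png/' spin.py; python3 spin.py
```

```text
21.45 phase mod 90: 35.2 amp 5897
21.5 phase mod 90: 25.7 amp 6229
21.55 phase mod 90: 16.0 amp 6227
21.6 phase mod 90: 6.6 amp 6371
21.65 phase mod 90: -2.7 amp 6377
21.7 phase mod 90: -12.0 amp 5847
21.75 phase mod 90: -20.8 amp 5371
21.8 phase mod 90: -29.9 amp 4847
21.85 phase mod 90: -38.7 amp 4836
21.9 phase mod 90: 42.8 amp 5445
```

The impeller coasts counter-clockwise at about 3.2 rad/s (the printed phase has its sign reversed). I track it on to well past one and a half turns.

```bash
cat > track.py <<'E'
import io,contextlib,re
b=io.StringIO()
with contextlib.redirect_stdout(b): 
    import spin; spin.look(50)
import numpy as np
L=[(float(x[0]),-float(x[1])) for x in re.findall(r"([\d.]+) phase mod 90: (-?[\d.]+)",b.getvalue())]
t,a=np.array(L).T; a=np.unwrap(a,period=90); print(t[0],t[-1],"turned deg",a[-1]-a[0],"rate end deg/s",np.polyfit(t[-8:],a[-8:],1)[0])
E
python3 track.py
```

```text
21.95 24.9 turned deg 323.8 rate end deg/s 66.61904761904637
```

```bash
python3 -c "
from station import ctrl
print(ctrl.hand_in())"
```

```text
the job is handed in; nothing more can be done
None
```

The job is handed in at about 25 s: both strips sit on the third with edges flush to about 1 mm by the top camera (the side camera's rougher fit differed by up to 4 mm lengthwise), and the impeller coasted counter-clockwise an estimated 650°, of which about 414° was tracked by camera.

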